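# Slide the receiver under the filling spout and start the fill

### The job

Push the empty steel beaker along the bench until it stands home in the V-shaped stop under the filling spout, against both arms of the V, and only then press the green start button on the control box. Only slide the beaker, flat on the bench all the way, never lifting or tipping it; keep everything off the spout, do not press the red stop button, and leave the other glassware and tools where they are.

Things in the scene. Friction and masses are not known exactly. Their poses are not given: they have to be found in the camera images.
- beaker: the steel beaker to be filled: round, straight sided, open top, 90 mm outside diameter (93 mm over the rolled rim), 80 mm tall, wall 2.5 mm, 0.17 to 0.34 kg, empty, loose, slides on the bench with ordinary friction. Origin at the centre of its underside, z up; its yaw does not matter
- station: the filling point, fixed: aluminium V stop on the bench, behind it a 12 mm steel foot plate (from x = 52 mm), two rods 300 mm tall (x = 125, y = +-55 mm) and a pale valve block (from x = 65 mm, 200 mm up). Origin on the bench where the beaker's centre belongs, inside a printed green ring. Its x axis is level and points into the V, from its open front towards the rods; z up
- seat (a point): the station's origin again: the point on the bench on which the beaker's origin stands when home. The V's arms are bars 60 mm long, 8 mm thick, 24 mm high, at 45 degrees either side of the station's x; each touches the seated beaker at the bar's mid-length, 32 mm along x and 32 mm to +y or -y. Their front ends lie at about x = 13, y = +-55 mm; nothing of the stop is at negative x
- spout: the steel filling spout, fixed: a pipe 8 mm thick (11 mm at its white tip) hanging over the rear half of the beaker's place. Origin at its lower tip, 112 mm above the bench (32 mm above the beaker's rim) and 22 mm from the seat along the station's x. It rises straight to 220 mm above the bench, then turns back along the station's x to the valve block
- start (a joint): travel of the green start button, m: 0 up, 0.006 fully down. A push button on a spring: 1.5 N to start it, 5 N fully down, comes up again when let go; 3 mm down is enough to count as pressed
- start_top (a point): centre of the top of the green start button, 28 mm across, 77 mm above the bench; it moves straight down when pressed
- stop (a joint): travel of the red stop button beside it, m: 0 up, 0.006 fully down; not to be pressed
- stop_top (a point): centre of the top of the red stop button, 28 mm across, 77 mm above the bench, 74 mm from the green one
- controller: the grey control box, fixed, 120 (x) x 150 (y) x 55 mm tall, with the two buttons on top, both 20 mm towards its -x side, the green 37 mm to its +y side, the red 37 mm to its -y side. Origin at the centre of its underside
- glass_a: bystander: clear glass tumbler standing upright, 74 mm across the rim, 85 mm tall; origin at the centre of its underside
- glass_b: bystander: clear glass tumbler standing upside down, 74 mm across, 85 mm tall; origin at the centre of its footprint
- reagent: bystander: amber bottle with a blue cap and paper label, 68 mm across, 135 mm tall; origin at the centre of its underside
- jar: bystander: small green glass jar with a white lid, 48 mm across, 62 mm tall; origin at the centre of its underside
- cap: bystander: blue screw cap lying on the bench, 46 mm across, 22 mm tall; origin at the centre of its underside
- spatula: bystander: thin steel lab spatula 170 mm long, 12 mm wide, 6 mm high, lying on the bench, its length along its x axis; origin at the middle of its underside
- funnel: bystander: white plastic funnel standing mouth down, 68 mm across, 75 mm tall; origin at the centre of its footprint
Mind the look-alikes: they are no part of the job. Leave any orange look-alike of the controller alone.

How it is judged:
On the way, in this order (a step that is already met when the one before it is completed fails the run):
1. the beaker stands home in the V stop, upright and still (horizontal distance between beaker and seat below 0.005 m and angle between beaker's own z axis and vertical below 0.05 rad and linear speed of beaker below 0.01 m/s), for 0.2 s.
2. the green start button is pressed with the beaker home (value of joint start above 0.003 m and horizontal distance between beaker and seat below 0.005 m), for 0.05 s.
At the end, for the whole second after the job is handed in: The beaker stands upright and still on the bench, its centre within 5 mm of the seat in the V stop; the start button has been pressed at least 3 mm down after that and is up again, the stop button is up (all of step 1 and height (world z) of beaker below 0.003 m and value of joint each of start, stop below 0.001 m); the robot touches nothing.
It fails at once if the beaker is lifted more than 6 mm off the bench or tipped by more than 0.2 rad (height (world z) of beaker above 0.006 m or angle between beaker's own z axis and vertical above 0.2 rad).
It fails at once if the start button is pressed while the beaker is not home (more than 8 mm from the seat) (value of joint start above 0.002 m and horizontal distance between beaker and seat above 0.008 m).
It fails at once if the red stop button is pressed (value of joint stop above 0.002 m).
It fails at once if something touches the spout with more than 1 N (contact force between spout and anything else above 1 N).
It fails at once if another loose thing is moved more than 20 mm (distance of any of glass_a, glass_b, reagent, jar, cap, spatula, funnel from where it was at the start of the episode above 0.02 m).
It also fails if it takes over 64 s, if anything falls off the work surface, if the arm or the gripper's body presses on something with over 40 N, if the wrist force passes 120 N, or if a joint passes its speed limit or range.

### The arm

A 7-joint arm with a two-finger parallel gripper is mounted at the origin on the work surface. World frame = base frame: x ahead of the robot, y to its left, z up, the work surface at z = 0. Lengths are in m, angles in rad, forces in N, time in s.
With the tool pointing down it reaches from about 0.425 to 0.825 m from the base axis. Payload 3.6 kg.
Tool frame: the origin (TCP) lies on the centre line of the jaws, within the pads' length; the fingertips stand 14 mm ahead of it and the grasp point (between the pads) lies 5 mm behind it; z points along the fingers, y is the direction in which the jaws open and shut (so a half turn about z gives the same grasp; the last joint's range is limited). The gripper opens to 85 mm and grips with 20 to 120 N. Pads are 22 mm wide; open, the fingers measure 114 mm over their backs; the gripper's body (76 mm by 85 mm) begins 54 mm behind the grasp point. The pads swing forward as they close: fully open they stand 13 mm farther back than shut.
Start: joints at [-1.347, 0.615, -0.013, 1.423, 0.008, 1.103, -0.04], TCP at [0.161, 0.63, 0.245] pointing down, gripper open.
Joint ranges: [-3.12, 3.12], [-0.3, 2.06], [-1.34, 1.32], [0.26, 2.42], [-1.36, 4.5], [0.01, 1.98], [-2.84, 2.84]. Speed limits (rad/s): [2.79, 2.79, 3.14, 3.14, 3.14, 3.14, 3.14].

### API

Orientations are given as a rotation vector (axis times angle).
In Python, from bench import sensors, snapshot, job gives the robot as it stands.
- The arm moves only by the shell command python3 -m pendant 'ROWS' [OPENING] [FORCE]. ROWS is JSON, a list of rows, each a list of 4 numbers: the shift along the world's x, y, z in mm, then the turn about the world's z in rad. A call has exactly 8 rows; each row is the pose to reach, as a shift and turn from the pose measured when the call began; what a row does not reach only later rows make up. A row lasts 1/10 s, in which the tool goes at most 50 mm and 8.59 degrees, less where a joint would pass 70% of its speed; a pose out of reach is approached as far as the arm can. A call with a gripper value outside its range is refused whole. OPENING is the opening, from -1 (shut) to 1 (fully open), set as the call begins (- or left out, the last holds). The fingers move at their own pace and stop on an object; FORCE is the grip in N (left out, the last holds). Time passes only in rows, so rows that repeat a pose let the fingers close, or fill a call up. It gives the time, the measured TCP pose, the force and the opening at its end, in the units of the state.
- sensors.read_state(): the state, without advancing time (a new reading comes with each control period).
- snapshot(name): name is "scene" or "top" or "wrist"; returns a dict with "color" (480x640x3 uint8, red, green, blue), "range_z" (480x640 float32, m along the optical axis (not along the pixel's ray), 0 where there is no reading), "intrinsics" (3x3 intrinsics, pixels), "R" (3x3) and "t" (3): a world point X has camera coordinates R X + t; the wrist camera has in their place "hand_eye" (4x4, takes a point from camera to tool coordinates, whose origin is the TCP and whose axes are the flange's). Camera axes: x right, y down, z forward; pixel columns grow to the right and rows downward; lengths in m; the calibration is good to about 2 mm. A picture is of the moment at which its call begins: read the wrist's pose just before it.
- job.finish_job(): hands the job in, once; it reports no verdict.
The state is a dict: "clock": time; "qpos": joint angles; "joint_velocities": joint speeds; "joint_torque": joint torques, N m; "eef_pos": TCP position; "eef_rot": TCP orientation; "force": force on the tool from outside, world axes, zero at the start; "torque": the same for the moment, N m; "grip_width": finger opening in m.
Only numpy, scipy, OpenCV 4.12 (cv2) and the standard library are available. Lean on these libraries where they do the work, as an engineer would, in place of code of your own. Each camera call takes 0.05 s, during which the arm holds its last target. There are 200 camera calls.

## Working session

There is one attempt and no reset: what is moved stays moved. The work goes in short steps, Python scripts to look and compute and a shell command to move; the robot and the scene stay as the last step left them, time stands still between calls to the robot, and variables do not carry over. Pictures are saved under pics/ and viewed, about 8 in all and at most 12, crops included, and the job is handed in when it is done.

```bash
mkdir -p pics; cat > h.py <<'E'
import numpy as np, cv2
from bench import sensors, snapshot, job
def grab(n,tag):
    s=snapshot(n); np.savez(f'{tag}.npz',**{k:v for k,v in s.items()})
    cv2.imwrite(f'pics/{tag}.png',s['color'][...,::-1]); return s
def cloud(s):
    d=s['range_z']; v,u=np.mgrid[:480,:640]; K=s['intrinsics']
    P=np.stack([(u-K[0,2])/K[0,0]*d,(v-K[1,2])/K[1,1]*d,d],-1)
    X=(P-s['t'])@s['R']; X[d==0]=np.nan; return X
E
python3 - <<'E'
from h import *
st=sensors.read_state();print({k:np.round(v,3) for k,v in st.items()})
for n in('top','scene'):
    s=grab(n,n); X=cloud(s); print(n,s['intrinsics'][0,0],-s['R'].T@s['t'],np.nanmin(X,(0,1)),np.nanmax(X,(0,1)))
E
```

```text
{'clock': np.float64(0.0), 'qpos': array([-1.346,  0.616, -0.013,  1.425,  0.008,  1.103, -0.04 ]), 'joint_velocities': array([-0.001, -0.   ,  0.002,  0.001,  0.   ,  0.001, -0.   ]), 'joint_torque': array([ 0.0000e+00, -4.6921e+01,  2.5900e-01, -1.7103e+01,  1.0000e-02,
        1.0000e-02,  0.0000e+00]), 'eef_pos': array([0.161, 0.629, 0.244]), 'eef_rot': array([-0.393, -3.117,  0.004]), 'force': array([-0.136, -0.072,  0.53 ]), 'torque': array([-0.006, -0.022,  0.002]), 'grip_width': np.float64(0.085)}
top 584.1113415938353 [ 0.44518045 -0.11244046  1.38066458] [-0.28650843 -1.39131058 -0.78003251] [1.51599278 1.03392884 0.3032096 ]
scene 588.2278737217158 [1.2136802  0.74428034 1.1515566 ] [-0.99182471 -1.72742904 -0.78129739] [1.51463588 0.72259482 0.73286573]
```

View pics/top.png

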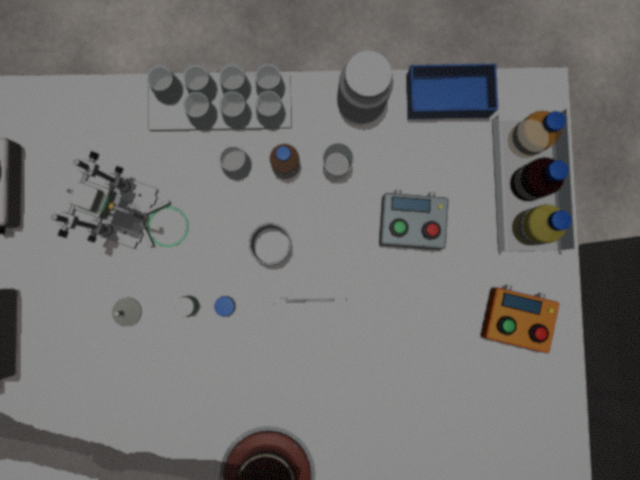

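View pics/scene.png

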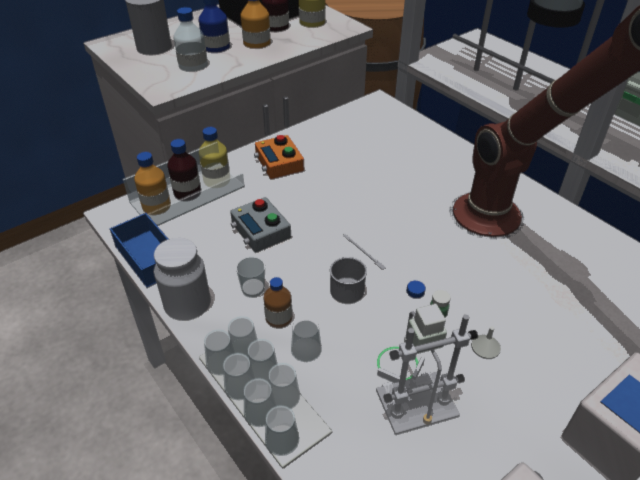

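Top view: beaker at about (271,245), green ring (168,227) with the V opening to the right and the station left of it. The grey controller is at (413,220), with green at (400,228) and red at (432,230). The orange look-alike is at (522,320). The tumblers (235,162) and (338,162), bottle (285,160), funnel (126,311), jar (190,306), cap (225,306) and spatula (313,300) are bystanders. Next I measure these.

```bash
cat > m.py <<'E'
from h import *
s=dict(np.load('top.npz')); X=cloud(s); c=s['color'].astype(int)
hsv=cv2.cvtColor(s['color'],cv2.COLOR_RGB2HSV)
K,R,t=s['intrinsics'],s['R'],s['t']
def ray(u,v,z):
    d=R.T@np.linalg.solve(K,[u,v,1]); o=-R.T@t; return o+d*(z-o[2])/d[2]
def blob(m,box,name,z):
    u0,v0,u1,v1=box; mm=np.zeros_like(m); mm[v0:v1,u0:u1]=m[v0:v1,u0:u1]
    vs,us=np.nonzero(mm); print(name,len(us),'px',us.mean().round(1),vs.mean().round(1),'ray',ray(us.mean(),vs.mean(),z).round(4),'depth',np.nanmedian(X[mm],0).round(4)); return us,vs
H,S,V=hsv[...,0],hsv[...,1],hsv[...,2]
g=(H>40)&(H<95)&(S>60)
blob(g,(385,215,412,242),'start',.077)
blob(((H<8)|(H>172))&(S>120),(415,215,445,245),'stop',.077)
us,vs=blob(g,(140,200,200,255),'ring',0)
P=np.array([ray(u,v,0)[:2] for u,v in zip(us,vs)],np.float32)
from scipy.optimize import least_squares as ls
f=lambda P:ls(lambda p:np.hypot(*(P-p[:2]).T)-p[2],[*P.mean(0),.05],loss='soft_l1',f_scale=.002).x
print('ring fit',f(P))
z=X[...,2]; m=np.zeros(z.shape,bool); m[215:275,240:300]=1
q=X[m&(z>.07)&(z<.09)]; print('rim fit',f(q[:,:2]),len(q),np.median(q[:,2]))
m[:]=0; m[190:250,375:450]=1; q=X[m&(z>.045)&(z<.065)]; r=cv2.minAreaRect(q[:,:2].astype(np.float32)); print('box',r)
# station parts
m[:]=0; m[140:265,40:170]=1
for a,b in((.006,.018),(.018,.03),(.1,.25),(.25,.35)):
    q=X[m&(z>a)&(z<b)]; print(a,b,len(q)); 
    if len(q)>4: print(q.min(0).round(3),q.max(0).round(3),cv2.minAreaRect(q[:,:2].astype(np.float32)))
for n,(u,v) in dict(ga=(235,162),am=(285,155),gb=(338,162),fun=(126,311),jar=(190,306),cap=(225,306),sp1=(285,300),sp2=(345,300)).items(): print(n,ray(u,v,.06 if n[0]!='s' else 0).round(3))
E
python3 m.py
python3 -c "
import cv2
a=cv2.imread('pics/top.png')[140:290,30:230];cv2.imwrite('pics/c1.png',cv2.resize(a,(800,600),interpolation=2))"
```

```text
start 143 px 399.4 226.7 ray [ 0.557  -0.3117  0.077 ] depth [ 0.5569 -0.312   0.0748]
stop 134 px 432.1 229.3 ray [ 0.5497 -0.3851  0.077 ] depth [ 0.55   -0.3851  0.0755]
ring 185 px 165.4 226.7 ray [0.5752 0.2303 0.    ] depth [ 5.777e-01  2.301e-01 -3.000e-04]
ring fit [0.57661287 0.22582021 0.0460054 ]
rim fit [ 0.52467047 -0.02026203  0.04452281] 289 0.07917772570307062
box ((0.572679877281189, -0.35077911615371704), (0.1511077582836151, 0.12032585591077805), 84.14495086669922)
0.006 0.018 2019
[0.497 0.218 0.006] [0.779 0.522 0.018] ((0.6386274695396423, 0.3701145052909851), (0.3046506345272064, 0.2810975909233093), 89.33175659179688)
0.018 0.03 329
[0.529 0.216 0.018] [0.684 0.371 0.03 ] ((0.6018269658088684, 0.29320013523101807), (0.12448741495609283, 0.13604991137981415), 69.05327606201172)
0.1 0.25 1440
[0.537 0.241 0.1  ] [0.705 0.379 0.25 ] ((0.6241947412490845, 0.33068546652793884), (0.1426990032196045, 0.1443440318107605), 18.902894973754883)
0.25 0.35 1089
[0.559 0.277 0.25 ] [0.677 0.37  0.303] ((0.6081262826919556, 0.31759873032569885), (0.06708227843046188, 0.12643641233444214), 68.322021484375)
ga [0.715 0.057 0.06 ]
am [ 0.729 -0.057  0.06 ]
gb [ 0.71  -0.178  0.06 ]
fun [0.383 0.303 0.06 ]
jar [0.39  0.161 0.06 ]
cap [0.388 0.083 0.06 ]
sp1 [ 0.397 -0.049  0.   ]
sp2 [ 0.393 -0.19   0.   ]
```

View pics/c1.png

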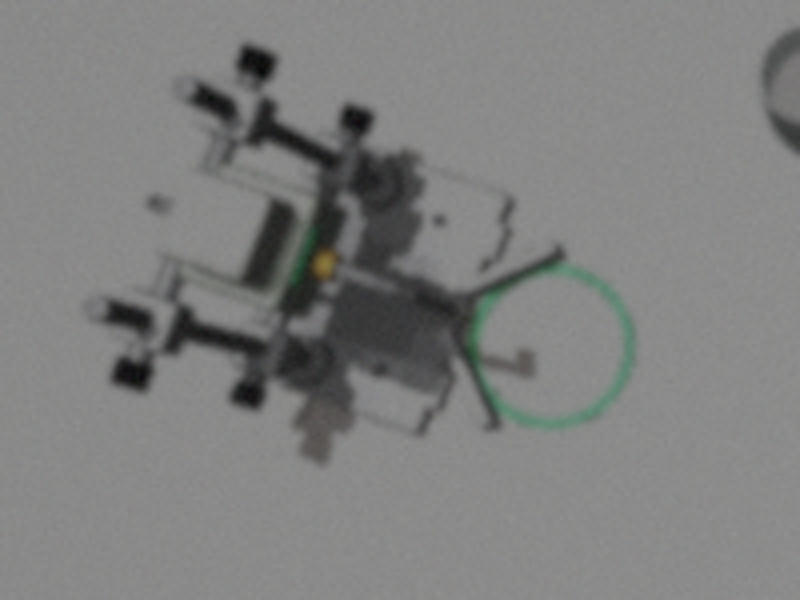

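```bash
python3 -m pendant '[[15,-45,8,-0.14],[30,-90,15,-0.28],[45,-135,25,-0.42],[59,-180,30,-0.56],[85,-216,30,-0.7],[111,-252,30,-0.84],[138,-288,30,-0.98],[164,-324,30,-1.12]]' 0.18 40; python3 -c "
from h import *
s=snapshot('wrist');print(s['hand_eye'].round(3));st=sensors.read_state();print(st['qpos'].round(2))"
```

```text
clock: 0.9
eef_pos: [0.3258, 0.3033, 0.2742]
eef_rot: [-1.994, -2.425, 0.003]
force: [0.4, -0.2, 0.7]
grip_width: 0.0501
[[ 0.001 -0.948 -0.319  0.082]
 [ 1.     0.001  0.001  0.001]
 [-0.001 -0.319  0.948 -0.129]
 [ 0.     0.     0.     1.   ]]
[-1.05  0.27  0.35  1.95 -0.11  0.94 -0.47]
```

The wrist camera sits 82 mm along tool +x at about 130 mm above the TCP. It would hit the spout if it led at the end, so it can lead only for the first stretch. I'll turn it backwards before the final push.

```bash
python3 -m pendant '[[28,-38,0,-0.1],[57,-76,0,-0.2],[86,-115,0,-0.3],[114,-153,0,-0.4],[124,-200,0,-0.4],[134,-248,0,-0.4],[144,-296,0,-0.4],[154,-344,0,-0.4]]'; python3 -m pendant '[[10,-48,0,0],[20,-97,0,0],[20,-97,-40,0],[20,-97,-85,0],[20,-97,-130,0],[20,-97,-175,0],[20,-97,-215,0],[20,-97,-235,0]]'
```

```text
clock: 1.75
eef_pos: [0.4848, -0.0499, 0.2743]
eef_rot: [2.45, 1.961, -0.007]
force: [0.9, 0.5, -0.1]
grip_width: 0.0506
clock: 2.55
eef_pos: [0.5027, -0.1456, 0.0356]
eef_rot: [-2.45, -1.962, 0.012]
force: [-1.0, -0.3, -0.1]
grip_width: 0.0505
```

```bash
python3 -m pendant '[[-4,10,0,0],[0,30,0,0],[4,45,0,0],[7,58,0,0],[9,68,0,0],[11,76,0,0],[13,84,0,0],[14,92,0,0]]'; python3 -c "
from h import *
s=grab('top','t2')"; sed -i "s/top.npz/t2.npz/;s/m\[215:275,240:300\]/m[190:275,150:320]/" m.py; python3 - <<'E'
import cv2
a=cv2.imread('pics/t2.png')[150:330,140:340];cv2.imwrite('pics/c2.png',cv2.resize(a,(640,576),interpolation=2))
E
```

```text
clock: 3.35
eef_pos: [0.517, -0.0546, 0.0361]
eef_rot: [-2.454, -1.962, 0.013]
force: [0.5, -2.2, 1.4]
grip_width: 0.0504
```

View pics/c2.png

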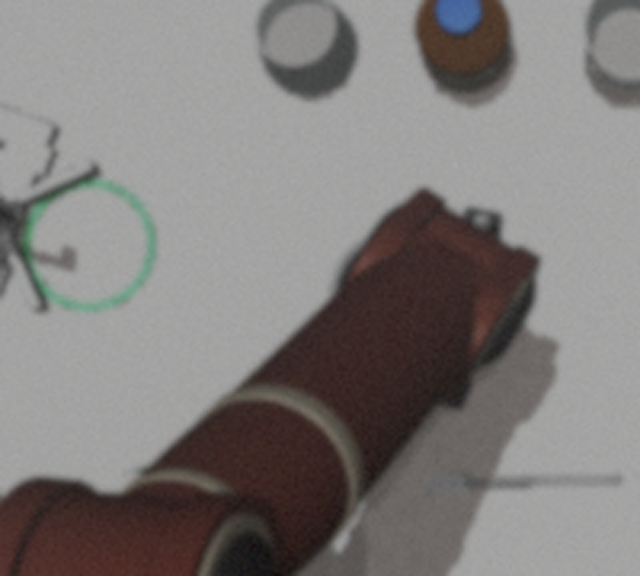

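The crop shows the arm hiding the beaker, the ring (90,245) still clear, and the bystanders unmoved. The force of −2.2 N in y fits the cradle pushing the beaker, so I continue.

```bash
python3 -m pendant '[[2,10,0,0],[4,20,0,0],[6,30,0,0],[8,40,0,0],[10,50,0,0],[13,60,0,0],[15,70,0,0],[17,80,0,0]]'; python3 -m pendant '[[2,10,0,0],[4,20,0,0],[6,30,0,0],[8,40,0,0],[10,50,0,0],[12,60,0,0],[14,68,0,0],[14,70,0,0]]'; python3 -m pendant '[[-6,-30,0,0],[-12,-60,0,0],[-12,-60,45,0],[-12,-60,90,0],[-12,-85,140,0],[-12,-130,140,0],[-12,-175,140,0],[-12,-220,140,0]]';  python3 - <<'E'
from h import *
s=grab('top','t2');X=cloud(s);z=X[...,2];m=np.zeros(z.shape,bool);m[190:275,150:300]=1;m&=(z>.07)&(z<.09);v,u=np.nonzero(m);print(len(u),u.min(),u.max(),v.min(),v.max())
E
python3 m.py | grep -E "rim|ring"
```

```text
clock: 4.2
eef_pos: [0.5343, 0.0287, 0.0357]
eef_rot: [-2.449, -1.963, 0.011]
force: [-0.6, -2.6, 2.2]
grip_width: 0.0504
clock: 5.0
eef_pos: [0.5487, 0.1005, 0.0356]
eef_rot: [-2.447, -1.966, 0.01]
force: [0.5, -2.7, 1.1]
grip_width: 0.0503
clock: 5.8
eef_pos: [0.5371, -0.1198, 0.1763]
eef_rot: [-2.445, -1.968, 0.006]
force: [0.6, -0.0, -0.4]
grip_width: 0.0506
300 173 214 210 251
ring 124 px 158.4 226.3 ray [0.5763 0.2468 0.    ] depth [ 0.5812  0.2571 -0.0009]
ring fit [0.5766094  0.22590283 0.04597022]
rim fit [0.55856266 0.14789351 0.04441912] 300 0.0791140703730453
```

```bash
python3 -m pendant '[[0,25,20,0.14],[0,50,30,0.28],[0,75,30,0.42],[0,100,30,0.56],[0,125,30,0.7],[0,150,30,0.84],[0,160,30,0.98],[0,160,30,1.12]]'; python3 -m pendant '[[0,0,0,0.14],[0,0,0,0.28],[0,0,0,0.42],[0,0,0,0.56],[0,0,0,0.7],[0,0,0,0.84],[0,0,0,0.98],[0,0,0,1.12]]';python3 -m pendant '[[0,0,0,0.14],[0,0,0,0.28],[0,0,0,0.42],[0,0,0,0.56],[0,0,0,0.7],[0,0,0,0.72],[0,0,0,0.72],[0,0,0,0.72]]'; python3 -c "
from h import *
st=sensors.read_state();print(st['qpos'].round(2));r=st['eef_rot'];print(np.degrees(2*np.arctan2(r[1],r[0]))-90)"
```

```text
clock: 6.65
eef_pos: [0.5352, 0.0323, 0.2068]
eef_rot: [1.029, 2.959, -0.004]
force: [0.2, 0.4, -0.6]
grip_width: 0.0502
clock: 7.45
eef_pos: [0.5348, 0.0333, 0.2067]
eef_rot: [-0.71, 3.052, 0.005]
force: [1.0, -0.4, 0.1]
grip_width: 0.0505
clock: 8.25
eef_pos: [0.5347, 0.0335, 0.2066]
eef_rot: [-1.738, 2.61, 0.01]
force: [1.0, -0.3, 0.6]
grip_width: 0.0502
[ 0.09  0.49 -0.27  1.8   0.16  0.86  2.49]
157.33087902792823
```

```bash
python3 -m pendant '[[-4,12,-40,0],[-4,12,-85,0],[-4,12,-125,0],[-4,12,-155,0],[-4,12,-170,0],[-1,32,-170,0],[3,50,-170,0],[5,60,-170,0]]'; python3 -m pendant '[[2,9,0,0],[4,18,0,0],[6,27,0,0],[8,36,0,0],[10,45,0,0],[12,53,0,0],[14,61,0,0],[14,64,0,0]]'
```

```text
clock: 9.05
eef_pos: [0.5401, 0.0959, 0.0365]
eef_rot: [-1.739, 2.608, 0.011]
force: [0.6, 0.6, 0.0]
grip_width: 0.0503
clock: 9.85
eef_pos: [0.5545, 0.1615, 0.0366]
eef_rot: [-1.739, 2.606, 0.012]
force: [-0.8, -2.1, 1.6]
grip_width: 0.0505
```

```bash
python3 - <<'E'
from h import *
for n in('scene','top'):
    s=grab(n,'t3'+n);X=cloud(s);z=X[...,2]
    m=(z>.072)&(z<.086)&(np.hypot(X[...,0]-.571,X[...,1]-.21)<.075);q=X[m];print(n,len(q))
    if len(q)>20:
        from scipy.optimize import least_squares as ls
        print(ls(lambda p:np.hypot(*(q[:,:2]-p).T)-.0445,q[:,:2].mean(0),loss='soft_l1',f_scale=.002).x)
E
python3 -c "
import cv2
a=cv2.imread('pics/t3scene.png')[240:440,290:530];cv2.imwrite('pics/c3.png',cv2.resize(a,(720,600),interpolation=2))"
```

```text
scene 300
[0.57631297 0.20358605]
top 26
[0.60300423 0.0993158 ]
```

View pics/c3.png

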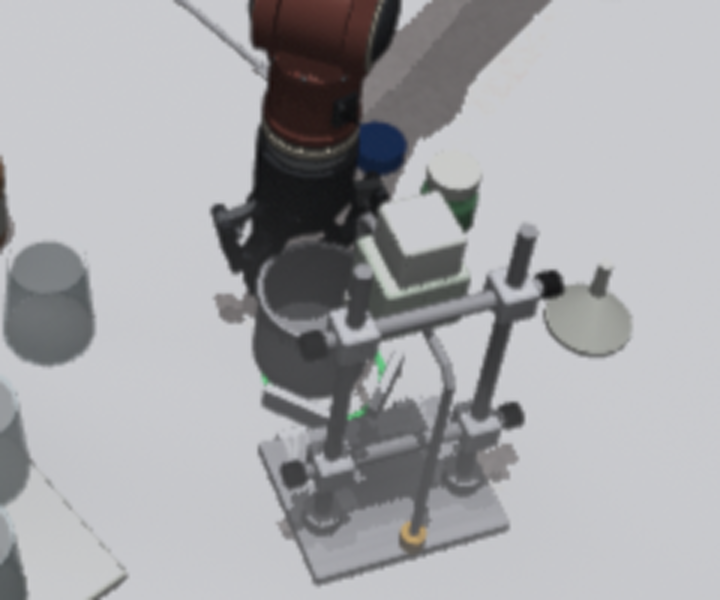

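The crop shows the beaker (315,320) upright in the cradle, about 20 mm short of the V, with the gripper well clear of the spout. I close the gap slowly and watch the force.

```bash
python3 -m pendant '[[1,4,0,0],[1,7,0,0],[2,10,0,0],[2,12,0,0],[3,14,0,0],[3,16,0,0],[3,17,0,0],[3,17,0,0]]'; python3 -m pendant '[[0,0.5,0,0],[0.5,1,0,0],[0.5,1.5,0,0],[0.7,2,0,0],[0.7,2,0,0],[0.7,2,0,0],[0.7,2,0,0],[0.7,2,0,0]]'
```

```text
clock: 10.75
eef_pos: [0.5572, 0.1784, 0.0365]
eef_rot: [-1.74, 2.606, 0.012]
force: [0.1, -1.5, 0.4]
grip_width: 0.0502
clock: 11.55
eef_pos: [0.5579, 0.1804, 0.0364]
eef_rot: [-1.74, 2.606, 0.012]
force: [-0.5, -1.5, -0.2]
grip_width: 0.0501
```

```bash
python3 -m pendant '[[0.4,1,0,0],[0.4,1,0,0],[0.8,2,0,0],[0.8,2,0,0],[0.8,2,0,0],[0.8,2,0,0],[0.8,2,0,0],[0.8,2,0,0]]'; python3 -m pendant '[[0.4,1,0,0],[0.4,1,0,0],[0.8,2,0,0],[0.8,2,0,0],[0.8,2,0,0],[0.8,2,0,0],[0.8,2,0,0],[0.8,2,0,0]]'
```

```text
clock: 12.35
eef_pos: [0.5585, 0.1813, 0.0365]
eef_rot: [-1.739, 2.608, 0.011]
force: [-1.6, -5.2, 3.0]
grip_width: 0.0505
clock: 13.15
eef_pos: [0.5586, 0.1813, 0.0364]
eef_rot: [-1.74, 2.612, 0.009]
force: [-3.7, -5.3, 4.3]
grip_width: 0.0503
```

The TCP stopped on the V at 6.5 N, within 1 mm of the predicted pose. I back off and check from the top.

```bash
python3 -m pendant '[[-2,-5,0,0],[-8,-19,0,0],[-20,-46,0,0],[-28,-70,0,0],[-28,-70,45,0],[-28,-90,90,0],[-28,-120,135,0],[-28,-165,165,0]]'; python3 -m pendant '[[0,-45,0,0],[0,-90,0,0],[0,-120,0,0],[0,-120,0,0],[0,-120,0,0],[0,-120,0,0],[0,-120,0,0],[0,-120,0,0]]';  python3 - <<'E'
from h import *
from scipy.optimize import least_squares as ls
for n in('top','scene'):
    s=grab(n,'t4'+n);X=cloud(s);z=X[...,2]
    m=(z>.076)&(z<.083)&(np.hypot(X[...,0]-.577,X[...,1]-.226)<.058);q=X[m]
    print(n,len(q),ls(lambda p:np.hypot(*(q[:,:2]-p[:2]).T)-.0445,q[:,:2].mean(0),loss='soft_l1',f_scale=.002).x,np.median(q[:,2]))
a=cv2.imread('pics/t4top.png')[180:270,110:230];cv2.imwrite('pics/c4.png',cv2.resize(a,(800,600),interpolation=2))
E
```

```text
clock: 13.95
eef_pos: [0.5315, 0.0249, 0.2]
eef_rot: [-1.743, 2.602, 0.008]
force: [0.6, -1.1, 0.3]
grip_width: 0.0503
clock: 14.75
eef_pos: [0.5316, -0.0936, 0.2]
eef_rot: [-1.747, 2.599, 0.009]
force: [-0.1, 0.3, 1.1]
grip_width: 0.0505
top 212 [0.57548605 0.22501484] 0.07933975385327649
scene 110 [0.57998046 0.22731588] 0.07923938306292166
```

View pics/c4.png

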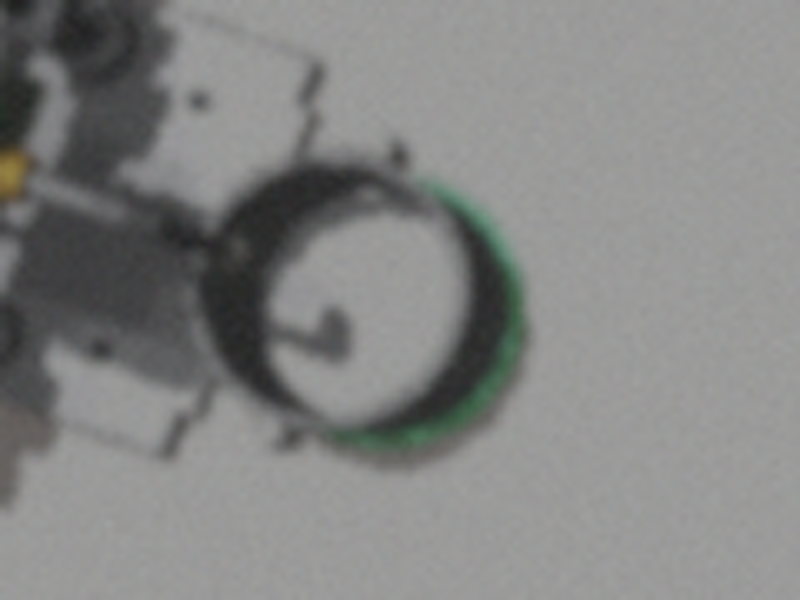

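The top fit puts the beaker at (0.5755, 0.2250) against the ring centre (0.5766, 0.2259). That is within 1.5 mm, upright (rim at 79 mm), and seated on both arms in the crop. Next is the grey box's green button at (400,228). The grey box fits the description (120 × 150 mm measured, buttons 74 mm apart), and the orange one is the decoy. I shut the fingers, move above the button and confirm with one crop from the wrist.

```bash
python3 -m pendant '[[0,0,0,-0.14],[0,0,0,-0.28],[0,0,0,-0.42],[0,0,0,-0.56],[0,0,0,-0.7],[0,0,0,-0.84],[0,0,0,-0.98],[0,0,0,-1.12]]' -1 30; python3 -m pendant '[[4,-36,0,-0.12],[8,-72,0,-0.24],[12,-108,0,-0.36],[17,-144,0,-0.48],[21,-180,0,-0.58],[25,-218,0,-0.58],[25,-218,-20,-0.58],[25,-218,-40,-0.58]]'; python3 - <<'E'
from h import *
from scipy.spatial.transform import Rotation as Ro
st=sensors.read_state(); s=snapshot('wrist')
T=np.eye(4);T[:3,:3]=Ro.from_rotvec(st['eef_rot']).as_matrix();T[:3,3]=st['eef_pos'];C=T@s['hand_eye']
img=s['color'];hsv=cv2.cvtColor(img,cv2.COLOR_RGB2HSV);H,S=hsv[...,0],hsv[...,1];K=s['intrinsics']
for n,m in(('green',(H>40)&(H<90)&(S>100)),('red',((H<8)|(H>172))&(S>120))):
    k,l,stt,cc=cv2.connectedComponentsWithStats(m.astype(np.uint8))
    i=1+stt[1:,4].argmax();u,v=cc[i];d=C[:3,:3]@np.linalg.solve(K,[u,v,1]);o=C[:3,3];print(n,stt[i],cc[i],o+d*(.077-o[2])/d[2])
print(st['eef_pos'],st['qpos'].round(2),st['grip_width'])
cv2.imwrite('pics/w1.png',img[...,::-1])
E
```

```text
clock: 15.65
eef_pos: [0.5316, -0.0937, 0.2]
eef_rot: [-0.09, 3.129, -0.001]
force: [-0.4, -0.1, -0.3]
grip_width: 0.0001
clock: 16.45
eef_pos: [0.5568, -0.3135, 0.1599]
eef_rot: [0.811, 3.022, -0.008]
force: [-0.2, 1.2, 0.5]
grip_width: -0.0002
green [ 298  220   45   47 1543] [320.59105638 243.49449125] [ 0.55559607 -0.31017153  0.077     ]
red [ 201  264   45   43 1401] [223.08493933 284.98715203] [ 0.54875824 -0.38152279  0.077     ]
[ 0.55678344 -0.31350362  0.15987689] [ 0.36  0.68  0.21  1.58 -0.17  0.89  1.67] -0.00024023597679751052
```

View pics/w1.png

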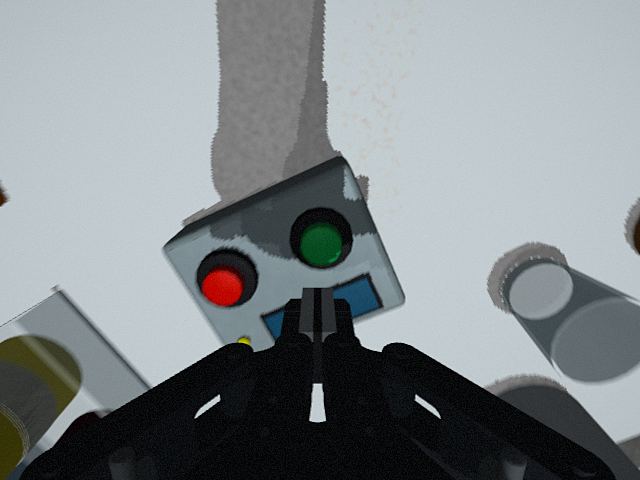

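The wrist view shows the grey box with green at (320,243) and red at (223,285). The fingertips are above it, on line with green. Both cameras agree to 2 mm, so I descend.

```bash
python3 -m pendant '[[0,2,-25,0],[0,2,-45,0],[0,2,-58,0],[0,2,-64,0],[0,2,-66,0],[0,2,-66,0],[0,2,-66,0],[0,2,-66,0]]'; python3 -m pendant '[[0,0,-1,0],[0,0,-2,0],[0,0,-3,0],[0,0,-4,0],[0,0,-5,0],[0,0,-5,0],[0,0,-5,0],[0,0,-5,0]]'
```

```text
clock: 17.3
eef_pos: [0.5554, -0.309, 0.0906]
eef_rot: [0.81, 3.029, -0.004]
force: [-1.3, 0.5, 2.3]
grip_width: 0.0
clock: 18.1
eef_pos: [0.5557, -0.3091, 0.0858]
eef_rot: [0.81, 3.028, -0.004]
force: [-0.3, 1.1, 5.0]
grip_width: 0.0002
```

The force is 5.0 N at about 5 mm down. I press 1 mm further, hold, then lift clear.

```bash
python3 -m pendant '[[0,0,-0.5,0],[0,0,-1,0],[0,0,-1,0],[0,0,-1,0],[0,0,-1,0],[0,0,-1,0],[0,0,-1,0],[0,0,-1,0]]'; python3 -m pendant '[[0,0,5,0],[0,0,15,0],[0,0,40,0],[0,0,80,0],[0,0,120,0],[0,0,120,0],[0,0,120,0],[0,0,120,0]]'; python3 - <<'E'
from h import *
from scipy.optimize import least_squares as ls
s=grab('top','t5');X=cloud(s);z=X[...,2]
m=(z>.076)&(z<.083)&(np.hypot(X[...,0]-.577,X[...,1]-.226)<.058);q=X[m]
print(len(q),ls(lambda p:np.hypot(*(q[:,:2]-p[:2]).T)-.0445,q[:,:2].mean(0),loss='soft_l1',f_scale=.002).x)
E
```

```text
clock: 18.9
eef_pos: [0.5557, -0.3092, 0.0852]
eef_rot: [0.81, 3.028, -0.004]
force: [-1.6, 1.4, 7.3]
grip_width: -0.0003
clock: 19.7
eef_pos: [0.5548, -0.3086, 0.2039]
eef_rot: [0.811, 3.031, -0.003]
force: [0.1, 0.7, -0.4]
grip_width: 0.0002
218 [0.5756024  0.22507249]
```

View pics/t5.png

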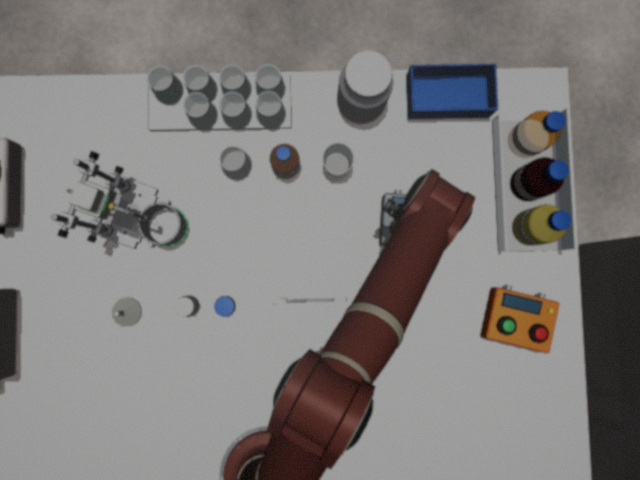

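The button bottomed at 7.3 N and was released. The beaker is still home at (165,226), all bystanders are where they were, and the arm is clear.

```bash
python3 -c "
from bench import job
print(job.finish_job())"
```

```text
the job is handed in; nothing more can be done
None
```

The beaker is home in the V stop, the green start button was pressed after that, and the job is handed in. The hand-in reports no verdict.

- **Beaker:** I slid it about 250 mm with a two-finger cradle. Before the last 80 mm I turned the gripper round so its wrist camera stayed clear of the spout, then pressed the beaker against the V at about 6.5 N. The last top view puts it 1.3 mm from the measured ring centre, the same as before the button press. Its rim was at 79 mm, so it stands upright.
- **Camera disagreement:** just before the button press, the oblique scene camera read the beaker about 3.7 mm from the ring centre. That is still inside the 5 mm limit, and that fit used only part of the rim. I went by the top view.
- **Button:** the green one on the grey box was pushed to its bottom, about 5 to 6 mm down, reaching 7.3 N. The fingers were then lifted about 120 mm clear, with no contact force left on the tool. I had no direct reading of either button's travel, and the arm hid them from the top camera at the end.
- **Other things:** in the final top view the bystanders stood where they were at the start, and the orange look-alike was untouched. The run took about 20 s of the 64 s allowed.

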